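# Lock the service cover of a thermal cycler

## Task

The service cover in the top of the thermal cycler stands ajar. With a fingertip push it down until it lies flush, then set a fingertip in the slot of its big round cam fastener and turn it clockwise (seen from above) a quarter turn to its stop, so that the slot points straight at the cover's free edge and the cover is locked, and take the hand away. Do not swing the cover further open, and leave the things standing on the machine and the bench where they are.

Things in the scene. Friction and masses are not known exactly. Their poses are not given: they have to be found in the camera images.
- cycler: Low white benchtop machine, 360 deep (its x) x 460 wide (its y) mm, fixed; origin at the centre of its underside on the bench, z up, its -x side roughly towards the robot. Flat top deck 120 mm above the bench; a strip along the far side (x +105 to +175 mm, 400 mm wide) rises 50 mm above the deck.
- cover_hinge (a point): Midpoint of the hinge line along the cover's far edge, in its top face, fixed on the machine at x +90, y 0, z 120 mm; axes of the machine, hinge line along y. The cover, 220 (x) x 240 (y) x 12 mm, lies flush in the deck when shut, its free edge then at machine x -130 mm. A fixed deck strip 48 mm deep lies in front of that edge.
- cover (a joint): Opening of the hinged service cover, rad: 0 = shut, flush with the deck; grows as the free edge rises (stop at 1.0). Starts at 0.12 to 0.25. The hinge is stiff: the cover stays where it is left, and about 2 to 6 N down near the free edge closes it. It can only be locked when flush.
- cam (a joint): Turn of the cam fastener, rad: 0 = unlocked, slot parallel to the hinge; grows clockwise seen from above; 1.57 = locked at its hard stop, slot pointing at the free edge. Starts at 0 to 0.35. Turns against friction of about 0.12 N m and stays where it is left. A tongue under the disc swings beneath the deck's front strip as it locks.
- cover_edge (a point): Point on the cover's top face, midway along its width and 18 mm in from its free edge (202 mm from the hinge): a good place to push. Frame of the cover: x from the free edge to the hinge, z out of its face.
- cam_slot (a point): Centre of the cam fastener, on its axis, in its top face: a grey disc 110 mm across, mid-width in the cover, 130 mm from the hinge (machine x -40, y 0 when shut), standing 6 mm above the cover. Its slot crosses the centre: 92 mm long, 40 wide, 18 deep from the top face, closed ends, solid floor. The frame turns with the disc: y along the slot, z up.
- tube_rack: Loose clear tube rack, 130 x 60 x 49 mm, standing on the deck to the left of the cover; origin under its centre. Leave alone.
- reagent_jar: Loose small jar, 42 mm across, 55 mm tall, standing on the deck to the right of the cover; origin under its centre. Leave alone.
- marker: Loose marker pen, 120 x 15 x 15 mm, lying on the deck to the right of the cover; origin under its centre. Leave alone.
- tip_box: Loose pipette-tip box, 122 x 87 x 75 mm, on the bench beside the machine; origin under its centre. Leave alone.
- wash_bottle: Loose white bottle, 64 mm across, 150 mm tall, on the bench beside the machine; origin under its centre. Leave alone.
- mouse: Loose black computer mouse, 105 x 60 x 32 mm, on the bench beside the machine; origin under its centre. Leave alone.
- beaker: Loose clear plastic beaker, 70 mm across, 85 mm tall, on the bench beside the machine; origin under its centre. Leave alone.

How it is judged:
On the way, in this order (a step that is already met when the one before it is completed fails the run):
1. the cover is pushed down flush with the fastener still unlocked (value of joint cover below 0.02 rad and value of joint cam below 1 rad), for 0.1 s.
2. the fastener is turned to its stop with the cover flush (value of joint cam above 1.45 rad and value of joint cover below 0.025 rad), for 0.2 s.
At the end, for the whole second after the job is handed in: The cover lies flush (within 0.025 rad, about 5 mm at its free edge), the fastener is turned at least 1.45 rad of 1.57 (within 7 degrees of its stop) and at rest, and nothing else has been moved (all of step 2 and velocity of joint cam below 0.05 rad/s); the robot touches nothing.
It fails at once if the cover is lifted or swung further open (value of joint cover above 0.35 rad).
It fails at once if a thing standing on the machine or the bench is displaced, lifted or carried (over 20 mm) (distance of any of tube_rack, reagent_jar, marker, tip_box, wash_bottle, mouse, beaker from where it was at the start of the episode above 0.02 m).
It also fails if it takes over 45 s, if anything falls off the work surface, if the arm or the gripper's body presses on something with over 40 N, if the wrist force passes 120 N, or if a joint passes its speed limit or range.

## Robot

A 7-joint arm with a two-finger parallel gripper is mounted at the origin on the work surface. World frame = base frame: x ahead of the robot, y to its left, z up, the work surface at z = 0. Lengths are in m, angles in rad, forces in N, time in s.
With the tool pointing down it reaches from about 0.425 to 0.925 m from the base axis. Payload 6.8 kg.
Tool frame: the origin (TCP) lies midway between the tips of the shut fingers; the grasp point (between the pads) lies behind it (ctrl.grasp_offset is the z of the grasp point in the tool frame, in m); z points along the fingers, y is the direction in which the jaws open and shut (so a half turn about z gives the same grasp; the last joint's range is limited). The gripper opens to 88 mm and grips with 3 to 60 N. Pads are 20 mm wide; open, the fingers measure 115 mm over their backs; the gripper's body (75 mm by 178 mm) begins 61 mm behind the grasp point.
Start: joints at [1.057, 0.477, 0.022, 1.555, -0.011, 1.109, -0.083], TCP at [0.266, -0.62, 0.223] pointing down, gripper open.
Joint ranges: [-2.96, 2.96], [-0.34, 2.1], [-1.41, 1.46], [0.24, 2.44], [-1.37, 4.51], [0.17, 1.92], [-2.96, 2.96]. Speed limits (rad/s): [2.39, 2.39, 3.14, 3.14, 3.14, 3.14, 3.14].

## Interface

Orientations are given as a rotation vector (axis times angle).
In Python, from cell import ctrl gives the robot as it stands.
- The arm moves only by the tool send_rows, never from a script. Its argument "steps" is text: rows parted by semicolons, each of 6 numbers parted by spaces: the shift along the tool's x, y, z normalised to -1 to 1, where 1 is 0.2 m, then the turn, a rotation vector about the tool's x, y, z normalised to -1 to 1, where 1 is pi rad. In form: x y z rx ry rz; .... A call has 1 to 20 rows; each row is the pose to reach, as a shift and turn from the pose commanded when the call began, along the tool's axes at that moment, turning the shorter way round; what a row does not reach only later rows make up. A row lasts 1/12 s, in which the tool goes at most 41.7 mm and 7.16 degrees, less where a joint would pass 70% of its speed; a pose out of reach is approached as far as the arm can. A call with a number of a shift or a turn outside -1 to 1 is refused whole. A call with a gripper value outside its range is refused whole. "hand" is the closure, from 0 (fully open) to 1 (shut), set as the call begins (left out, the last holds). The fingers move at their own pace and stop on an object; "squeeze" is the grip in N (left out, the last holds). Time passes only in rows, so rows that repeat a pose let the fingers close. It gives the time, the measured TCP pose, the force and the opening at its end, in the units of the state.
- ctrl.get_state(): the state, without advancing time (a new reading comes with each control period).
- ctrl.capture(name): name is "side" or "top"; returns a dict with "color" (480x640x3 uint8, red, green, blue), "vfov" (degrees; the focal length in pixels is half the picture's height over the tangent of half this angle, whatever the lens; pixels are square), "cx", "cy" (the principal point, pixels), "R" (3x3) and "t" (3): a world point X has camera coordinates R X + t. Camera axes: x right, y down, z forward; pixel columns grow to the right and rows downward; lengths in m; the calibration is good to about 2 mm. A picture is of the moment at which its call begins. There is no depth.
- ctrl.hand_in(): hands the job in, once; it reports no verdict.
The state is a dict: "clock": time; "joint_pos": joint angles; "qvel": joint speeds; "effort": joint torques, N m; "ee_pos": TCP position; "ee_rot": TCP orientation; "ft_force": force on the tool from outside, world axes, zero at the start; "torque": the same for the moment, N m; "width": opening from 0.0 (shut) to 1.0 (fully open).
Only numpy, scipy, OpenCV 4.12 (cv2) and the standard library are available. Lean on these libraries where they do the work, as an engineer would, in place of code of your own. Each camera call takes 0.05 s, during which the arm holds its last target.

## Working session

There is one attempt and no reset: what is moved stays moved. The work goes in short steps, Python scripts to look and compute and a tool call to move; the robot and the scene stay as the last step left them, time stands still between calls to the robot, and variables do not carry over. Pictures are saved under pics/ and viewed, and the job is handed in when it is done.

Besides the shell and the picture viewer there is one more tool, called after "Request:" as name(argument=value, ...), one argument or row to a line, values as JSON. send_rows: Moves the arm, as the interface text tells. Its arguments: {"type":"object","properties":{"steps":{"type":"string"},"hand":{"type":"number"},"squeeze":{"type":"number"}},"required":["steps"]}

```bash
ls; mkdir -p pics
python3 - <<'E'
from cell import ctrl
import cv2,pickle
s=ctrl.get_state();print(s, ctrl.grasp_offset)
for n in("side","top"):
    c=ctrl.capture(n);cv2.imwrite(f"pics/{n}0.png",c["color"][:,:,::-1]);pickle.dump(c,open(f"{n}0.pkl","wb"));print({k:v for k,v in c.items() if k!="color"})
E
```

```text
pics
{'clock': 0.0, 'joint_pos': array([ 1.05691975,  0.4777819 ,  0.02233254,  1.55640918, -0.01148526,
        1.10927236, -0.08305522]), 'qvel': array([-0.0006008 ,  0.00021725,  0.0004859 , -0.00048507,  0.00115023,
        0.00077383, -0.00091902]), 'effort': array([-2.69317670e-04, -5.82847989e+01,  1.53442238e+00, -2.72613734e+01,
       -5.44298720e-02,  1.70122093e-02,  1.56339479e-04]), 'ee_pos': array([ 0.26620541, -0.61966408,  0.22171163]), 'ee_rot': array([-3.07548972e+00, -6.32813870e-01,  7.61888344e-04]), 'ft_force': array([0.19542104, 0.29903152, 0.84646068]), 'torque': array([ 0.03876957, -0.00443688, -0.02297867]), 'width': 1.0036145614701875} -0.0187
{'vfov': 56.74894430785441, 'cx': 320.33208919308765, 'cy': 234.6754580093944, 'R': array([[-0.73262179, -0.68042419, -0.01697743],
       [-0.44264486,  0.49525323, -0.74752242],
       [ 0.51704046, -0.54013624, -0.66401958]]), 't': array([0.43459396, 0.33340061, 0.99298573])}
{'vfov': 56.131525883643135, 'cx': 310.3858248642603, 'cy': 247.80781810957728, 'R': array([[-0.12578577, -0.99205103,  0.00356177],
       [-0.97088759,  0.12236305, -0.20592369],
       [ 0.20385098, -0.02936035, -0.97856157]]), 't': array([0.06373901, 0.61483645, 0.98769362])}
```

View pics/side0.png

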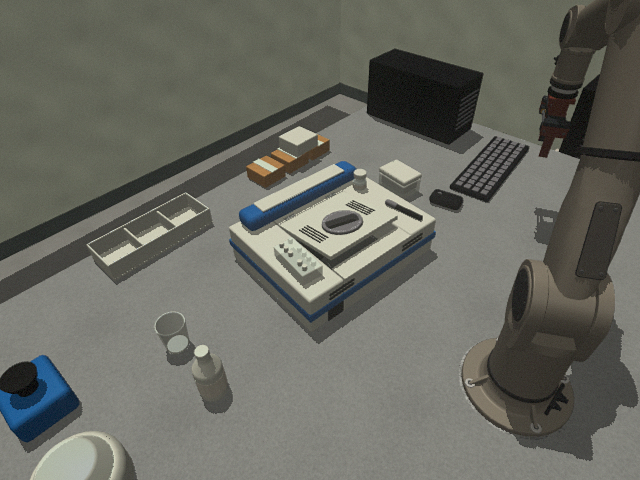

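View pics/top0.png

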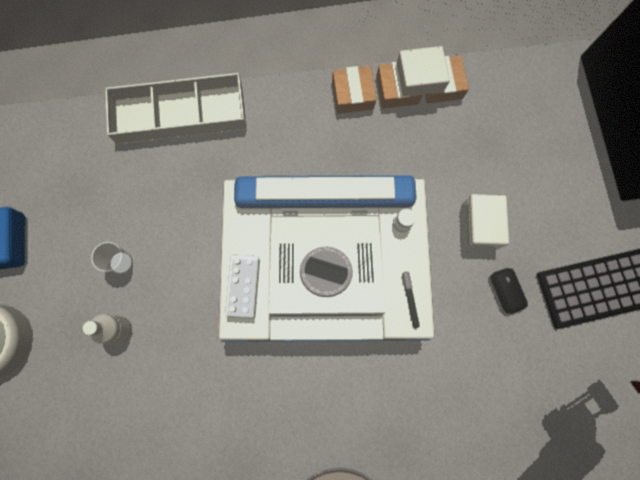

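Run:
```python
import cv2
a=cv2.imread("pics/top0.png")[165:355,205:445];cv2.imwrite("pics/top0z.png",cv2.resize(a,None,fx=3.3,fy=3.1,interpolation=cv2.INTER_CUBIC)[:600,:800])
a=cv2.imread("pics/side0.png")[155:325,225:445];cv2.imwrite("pics/side0z.png",cv2.resize(a,None,fx=3.5,fy=3.5,interpolation=cv2.INTER_CUBIC))
```

```text
(no output)
```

View pics/top0z.png

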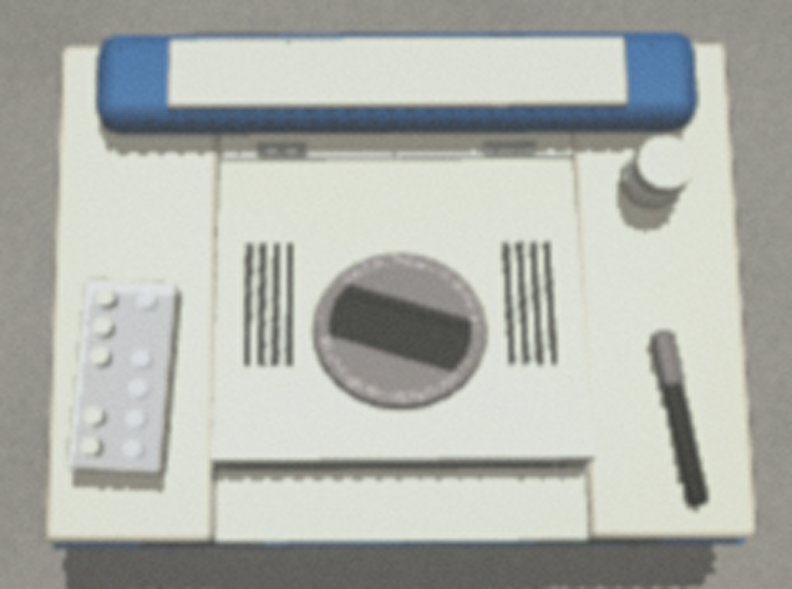

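View pics/side0z.png

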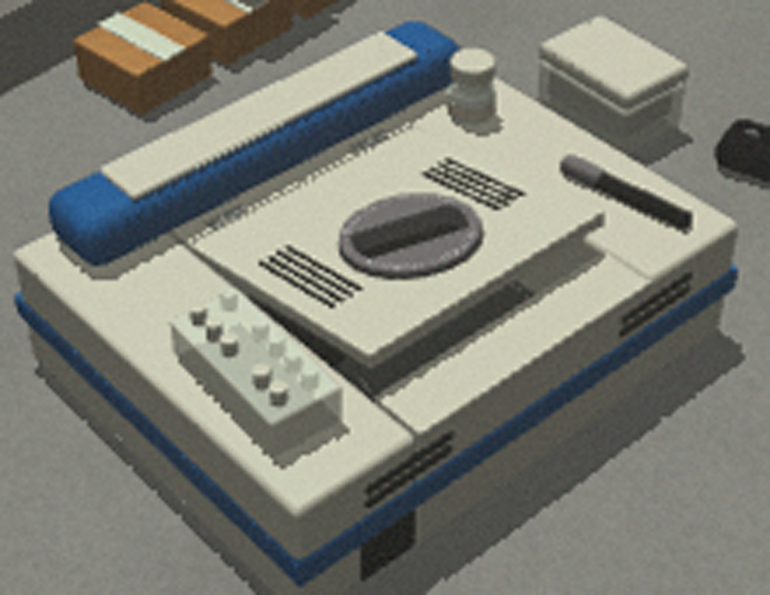

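```bash
cat > h.py <<'E'
import numpy as np,pickle
def load(n): return pickle.load(open(n,"rb"))
def ray(c,uv,z):
    f=240/np.tan(np.radians(c["vfov"])/2)
    d=c["R"].T@np.array([(uv[0]-c["cx"])/f,(uv[1]-c["cy"])/f,1]); o=-c["R"].T@c["t"]
    return o+d*(z-o[2])/d[2]
def proj(c,X):
    f=240/np.tan(np.radians(c["vfov"])/2); p=c["R"]@X+c["t"]; return np.array([f*p[0]/p[2]+c["cx"],f*p[1]/p[2]+c["cy"]])
E
python3 - <<'E'
from h import *
import cv2
from scipy.optimize import least_squares
T=load("top0.pkl");S=load("side0.pkl")
tz=lambda u,v:((u+.5)/3.3+205-.5,(v+.5)/3.1+165-.5); sz=lambda u,v:((u+.5)/3.5+225-.5,(v+.5)/3.5+155-.5)
obs=[(T,tz(63,45),(180,230)),(T,tz(722,44),(180,-230)),(T,tz(47,540),(-180,230)),(T,tz(754,537),(-180,-230)),
(S,sz(298,515),(-180,230)),(S,sz(737,232),(-180,-230)),(S,sz(14,257),(180,230)),
(T,tz(214,542),(-180,121)),(T,tz(588,540),(-180,-121))]
P=np.array([ray(c,uv,.12)[:2] for c,uv,_ in obs]);M=np.array([m for *_,m in obs])/1000
def fn(p):
    c,s=np.cos(p[2]),np.sin(p[2]);return (M@np.array([[c,s],[-s,c]])+p[:2]-P).ravel()
r=least_squares(fn,[.65,0,0]);print(r.x,np.degrees(r.x[2]));print((r.fun.reshape(-1,2)*1000).round(1))
x,y,a=r.x
Rm=np.array([[np.cos(a),-np.sin(a),0],[np.sin(a),np.cos(a),0],[0,0,1]])
W=lambda m:Rm@np.array(m)+[x,y,0]
# cover angle from edge corners
E=[(T,tz(213,460),1),(T,tz(592,458),-1),(S,sz(372,357),1),(S,sz(603,214),-1)]
def g(p):
    q=p[0];return np.ravel([proj(c,W([.09-.22*np.cos(q),.12*s,.12+.22*np.sin(q)]))-uv for c,uv,s in E])
r2=least_squares(g,[.2]);q=r2.x[0];print("cover",q,r2.fun.round(1))
cc=W([.09-.13*np.cos(q)-.006*np.sin(q),0,.12+.13*np.sin(q)+.006*np.cos(q)])
print("cam centre",cc,proj(T,cc),proj(S,cc), "shut",W([-.04,0,.126]),"edge",W([.09-.202*np.cos(q),0,.12+.202*np.sin(q)]),"edge shut",W([-.112,0,.12]))
# slot by dark mask: top
g_=cv2.cvtColor(T["color"],cv2.COLOR_RGB2GRAY)
m=np.zeros_like(g_);u=proj(T,cc).astype(int);cv2.circle(m,tuple(map(int,u)),20,255,-1)
mm=((g_<75)&(m>0)).astype(np.uint8);ct=max(cv2.findContours(mm,0,2)[0],key=cv2.contourArea);rc=cv2.minAreaRect(ct);print(rc)
b=cv2.boxPoints(rc);L=np.array([ray(T,t,cc[2]) for t in b]);print(L)
for k in range(4):
    d=L[k]-L[k-1];d=Rm.T@d;print(np.linalg.norm(d),np.degrees(np.arctan2(d[1],d[0])))
np.save("pose.npy",r.x)
E
```

```text
[ 0.58264066 -0.04011724 -0.12000263] -6.875644144291155
[[ -0.8   3. ]
 [  0.1  -1.3]
 [ -3.6   5. ]
 [ -3.6  -0.9]
 [ -0.4   3.3]
 [  2.8 -11.7]
 [  9.2  -1.3]
 [ -1.9   2.9]
 [ -2.    1.1]]
cover 0.17259872258169492 [-1.8  1.  -0.1  1.  -1.3  0.  -0.1 -0.4]
cam centre [ 0.54382296 -0.03543652  0.14823745] [325.0122788  272.32168618] [341.81630183 221.40667765] shut [ 0.54292833 -0.03532865  0.126     ] edge [ 0.47442591 -0.02706849  0.15469209] edge shut [ 0.47144613 -0.02670918  0.12      ]
((339.1500244140625, 268.5500183105469), (4.427187919616699, 1.5811388492584229), 18.43494987487793)
[[ 0.54860419 -0.06134258  0.14823745]
 [ 0.55166791 -0.06284207  0.14823745]
 [ 0.54756652 -0.07128151  0.14823745]
 [ 0.54450755 -0.06977705  0.14823745]]
0.009376711203169547 70.96971952787607
0.0034109860935851556 -19.203048494712416
0.009383256733699165 -109.04308465692895
0.0034089152103377743 160.68683475747753
```

```bash
cat >> h.py <<'E'
from scipy.optimize import least_squares
def Wf(p):
    x,y,a=p; R=np.array([[np.cos(a),-np.sin(a),0],[np.sin(a),np.cos(a),0],[0,0,1]])
    return lambda m:R@np.array(m)+[x,y,0]
E
python3 - <<'E'
from h import *
import cv2
T=load("top0.pkl");S=load("side0.pkl")
W=Wf(np.load("pose.npy"))
for n,c,(x0,y0,w,h) in(("top",T,(205,165,240,190)),("side",S,(225,155,220,180))):
    im=cv2.resize(c["color"][y0:y0+h,x0:x0+w,::-1],None,fx=3.2,fy=3.2,interpolation=cv2.INTER_CUBIC)
    def ln(pts,col):
        q=np.array([(proj(c,W(p))-[x0,y0]+.5)*3.2-.5 for p in pts]);cv2.polylines(im,[q.round().astype(int)],True,col,1)
    ln([(-.18,-.23,.12),(-.18,.23,.12),(.18,.23,.12),(.18,-.23,.12)],(0,0,255))
    ln([(-.18,-.23,.0),(-.18,.23,.0),(.18,.23,.0),(.18,-.23,.0)],(255,0,255))
    q=.1726
    C=lambda u,v,z=0:(.09-u*np.cos(q)-z*np.sin(q),v,.12+u*np.sin(q)+z*np.cos(q)*0+z*np.cos(q))
    ln([C(0,.12),C(.22,.12),C(.22,-.12),C(0,-.12)],(0,200,0))
    t=np.linspace(0,6.28,60);ln([C(.13+.055*np.cos(k),.055*np.sin(k),.006) for k in t],(255,0,0))
    cv2.imwrite(f"pics/ov_{n}.png",im)
E
```

```text
(no output)
```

View pics/ov_top.png

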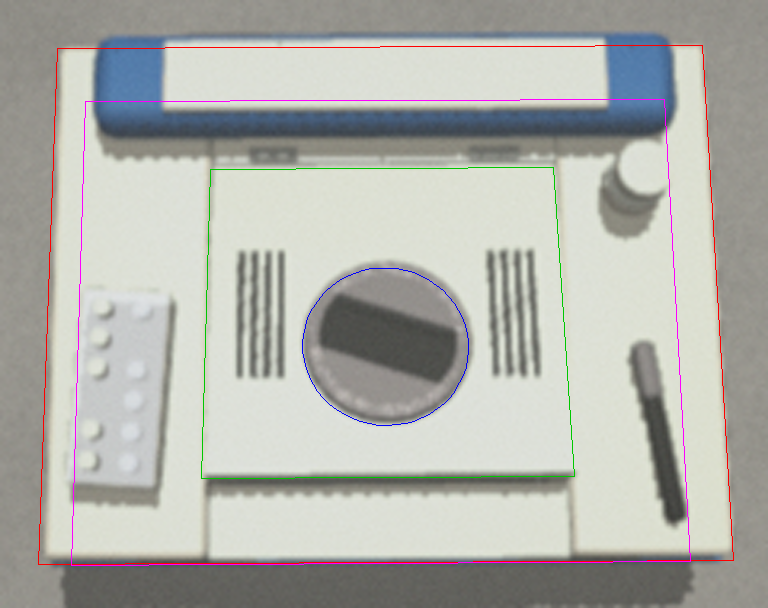

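View pics/ov_side.png

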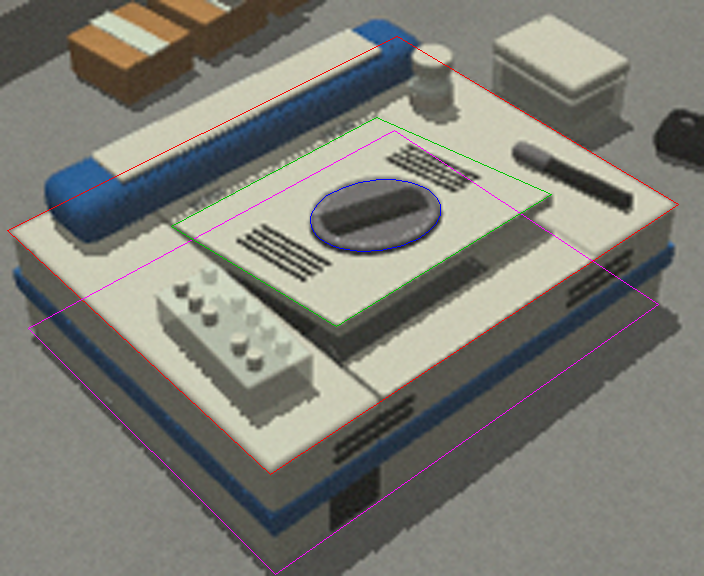

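Run:
```python
from h import *
import cv2
T=load("top0.pkl");S=load("side0.pkl")
k=3.2
tz=lambda u,v:np.array([(u+.5)/k+205-.5,(v+.5)/k+165-.5]); sz=lambda u,v:np.array([(u+.5)/k+225-.5,(v+.5)/k+155-.5])
B=[(T,tz(59,48),(.18,.23)),(T,tz(701,46),(.18,-.23)),(T,tz(45,556),(-.18,.23)),(T,tz(730,553),(-.18,-.23)),
(S,sz(271,471),(-.18,.23)),(S,sz(674,206),(-.18,-.23)),(S,sz(12,232),(.18,.23)),
(T,tz(208,558),(-.18,.121)),(T,tz(571,556),(-.18,-.121)),(S,sz(381,400),(-.18,.121)),]
E=[(T,tz(207,474),(.22,.12)),(T,tz(573,474),(.22,-.12)),(S,sz(338,325),(.22,.12)),(S,sz(552,196),(.22,-.12)),(T,tz(211,162),(0,.12)),(T,tz(556,160),(0,-.12))]
D=[(T,tz(386.5,342)),(S,sz(376,215))]
def pj(c,X,kk):
    p=proj(c,X);o=np.array([c["cx"],c["cy"]]);f=240/np.tan(np.radians(c["vfov"])/2);d=(p-o)/f;return o+f*d*(1+kk*(d@d))
def g(p):
    W=Wf(p[:3]);q=p[3]
    C=lambda u,v,z=0:W((.09-u*np.cos(q)-z*np.sin(q),v,.12+u*np.sin(q)+z*np.cos(q)))
    kk={id(T):p[4],id(S):p[5]}
    r=[pj(c,W((*m,.12)),kk[id(c)])-uv for c,uv,m in B]+[pj(c,C(*m),kk[id(c)])-uv for c,uv,m in E]+[2*(pj(c,C(.13,0,.004),kk[id(c)])-uv) for c,uv in D]
    return np.ravel(r)
r=least_squares(g,[.583,-.04,-.12,.17,0,0],loss="soft_l1");print(r.x.round(4));print(r.fun.reshape(-1,2).round(1).tolist())
W=Wf(r.x[:3]);np.save("pose.npy",r.x[:3]);q=r.x[3]
print("cam shut",W((-.04,0,.126)),"edge",W((-.114,0,.12)),"z edge now",.12+.204*np.sin(q))
# slot angle, rays onto cover
z=.12+.13*np.sin(q)+.006
a=ray(T,tz(330,320),z);b=ray(T,tz(448,355),z);d=b-a;print("slot world deg",np.degrees(np.arctan2(d[1],d[0])),"mach y deg",np.degrees(r.x[2])+90)
```

```text
[ 0.5841 -0.0422 -0.1201  0.1612 -0.1272 -0.1717]
[[0.9, -0.2], [-0.2, -0.2], [-0.1, 0.7], [0.1, -0.1], [-0.2, -0.3], [-0.1, -0.9], [-0.5, -1.3], [-0.3, 0.1], [-0.4, -0.1], [0.2, -0.9], [-0.7, 0.5], [0.4, -0.3], [-0.4, 0.5], [-0.7, -0.2], [0.6, 1.5], [-0.5, 1.7], [0.7, 0.3], [-0.6, -0.2]]
cam shut [ 0.5443864  -0.03737902  0.126     ] edge [ 0.4709194  -0.02851334  0.12      ] z edge now 0.15274836475840994
slot world deg -113.9266273086562 mach y deg 83.11906832841014
```

```bash
cat >> h.py <<'E'
from scipy.spatial.transform import Rotation as Ro
def rel(s,pos,yang,base=None):
    """normalised row for TCP at pos, tool down, tool y at world angle yang deg; base=(pos,rotvec) commanded"""
    p0,r0=base if base else (s["ee_pos"],s["ee_rot"])
    R0=Ro.from_rotvec(r0); a=np.radians(yang)
    y=np.array([np.cos(a),np.sin(a),0]);z=np.array([0,0,-1.]);x=np.cross(y,z)
    Rt=Ro.from_matrix(np.c_[x,y,z])
    return np.r_[R0.inv().apply(np.array(pos)-p0)/.2,(R0.inv()*Rt).as_rotvec()/np.pi].round(4)
def st(s):
    R=Ro.from_rotvec(s["ee_rot"]).as_matrix();print("t",round(s["clock"],2),"p",s["ee_pos"].round(4),"yang",np.degrees(np.arctan2(R[1,1],R[0,1])).round(1),"z",R[:,2].round(3),"F",s["ft_force"].round(1),"M",s["torque"].round(2),"w",round(s["width"],2),"q",s["joint_pos"].round(2))
E
python3 - <<'E'
from h import *
from cell import ctrl
s=ctrl.get_state();st(s)
print(rel(s,(.471,-.0285,.30),83.1))
E
```

```text
t 0.1 p [ 0.2662 -0.6197  0.2218] yang -66.7 z [-0.001  0.001 -1.   ] F [0.  0.2 0.2] M [-0.03 -0.01 -0.06] w 1.0 q [ 1.06  0.48  0.02  1.56 -0.01  1.11 -0.08]
[ 2.1076e+00 -2.3123e+00 -3.8760e-01 -3.0000e-04 -7.0000e-04 -8.3250e-01]
```

Request:
send_rows(
  steps="0 0 -0.4 0 0 -0.04; 0.2 -0.2 -0.4 0 0 -0.08; 0.4 -0.4 -0.4 0 0 -0.12; 0.5 -0.6 -0.4 0 0 -0.16; 0.6 -0.7 -0.4 0 0 -0.2; 0.8 -0.9 -0.4 0 0 -0.24; 0.9 -1 -0.4 0 0 -0.28; 0.9 -1 -0.4 0 0 -0.28; 0.9 -1 -0.4 0 0 -0.28",
  hand=1,
)

```text
clock: 0.85
ee_pos: [0.3558, -0.3592, 0.3029]
ee_rot: [-2.505, -1.894, -0.003]
ft_force: [0.0, 0.5, -0.1]
width: 0.355
```

Run:
```python
from h import *
from cell import ctrl
s=ctrl.get_state();st(s)
print(rel(s,(.471,-.0285,.30),83.1))
```

```text
t 0.85 p [ 0.3558 -0.3592  0.3029] yang -15.8 z [ 0.001  0.002 -1.   ] F [ 0.   0.5 -0.1] M [-0.   -0.04  0.03] w 0.36 q [ 0.9   0.14 -0.26  1.84  0.04  1.17  0.35]
[ 1.7479e+00  1.0380e-01  1.7900e-02  6.0000e-04 -3.0000e-04 -5.4950e-01]
```

Request:
send_rows(
  steps="0.2 0 0 0 0 -0.04; 0.4 0 0 0 0 -0.08; 0.6 0.05 0 0 0 -0.12; 0.8 0.05 0 0 0 -0.16; 1 0.05 0 0 0 -0.2; 1 0.05 0 0 0 -0.24; 1 0.05 0 0 0 -0.28; 1 0.05 0 0 0 -0.28; 1 0.05 0 0 0 -0.28",
)

```text
clock: 1.6
ee_pos: [0.4186, -0.1768, 0.3024]
ee_rot: [-1.48, -2.771, 0.0]
ft_force: [0.4, -0.1, -0.3]
width: 0.011
```

Run:
```python
from h import *
from cell import ctrl
s=ctrl.get_state();st(s)
print(rel(s,(.471,-.0285,.30),83.1))
```

```text
t 1.6 p [ 0.4186 -0.1768  0.3024] yang 33.8 z [-0.  0. -1.] F [ 0.4 -0.1 -0.3] M [ 0.01 -0.09  0.04] w 0.01 q [ 0.73  0.06 -0.48  1.93  0.03  1.16  0.82]
[ 4.702e-01  6.304e-01  1.220e-02 -0.000e+00 -1.000e-04 -2.739e-01]
```

Request:
send_rows(
  steps="0.2 0.2 0 0 0 -0.04; 0.3 0.4 0 0 0 -0.08; 0.47 0.63 0 0 0 -0.12; 0.47 0.63 0 0 0 -0.16; 0.47 0.63 0 0 0 -0.2; 0.47 0.63 0 0 0 -0.24; 0.47 0.63 0 0 0 -0.274; 0.47 0.63 0 0 0 -0.274; 0.47 0.63 0 0 0 -0.274",
)

```text
clock: 2.35
ee_pos: [0.4706, -0.0286, 0.3025]
ee_rot: [-0.193, -3.135, -0.0]
ft_force: [-0.7, -0.1, -0.3]
width: 0.003
```

Run:
```python
from h import *
from cell import ctrl
s=ctrl.get_state();st(s)
print(rel(s,(.471,-.0285,.16),83.1))
```

```text
t 2.35 p [ 0.4706 -0.0286  0.3025] yang 83.0 z [-0.  0. -1.] F [-0.7 -0.1 -0.3] M [ 0.04 -0.12 -0.04] w 0.0 q [ 0.57  0.12 -0.68  1.88  0.08  1.17  1.3 ]
[-2.400e-03  6.000e-04  7.123e-01  0.000e+00 -1.000e-04 -8.000e-04]
```

Request:
send_rows(
  steps="0 0 0.2 0 0 0; 0 0 0.4 0 0 0; 0 0 0.55 0 0 0; 0 0 0.65 0 0 0; 0 0 0.7 0 0 0; 0 0 0.7 0 0 0",
)

```text
clock: 2.85
ee_pos: [0.4692, -0.0283, 0.1608]
ee_rot: [-0.188, -3.132, -0.0]
ft_force: [0.1, -0.2, 0.1]
width: 0.006
```

Request:
send_rows(
  steps="0 0 0.03 0 0 0; 0 0 0.06 0 0 0; 0 0 0.09 0 0 0; 0 0 0.12 0 0 0; 0 0 0.15 0 0 0; 0 0 0.16 0 0 0; 0 0 0.17 0 0 0; 0 0 0.18 0 0 0; 0 0 0.18 0 0 0",
)

```text
clock: 3.6
ee_pos: [0.4706, -0.0279, 0.1264]
ee_rot: [-0.182, -3.136, -0.0]
ft_force: [-1.1, -1.0, -0.8]
width: 0.007
```

Run:
```python
from h import *
from cell import ctrl
import cv2
s=ctrl.get_state();st(s)
c=ctrl.capture("side");cv2.imwrite("pics/s1.png",cv2.resize(c["color"][100:330,200:460,::-1],None,fx=2.6,fy=2.6))
```

```text
t 3.6 p [ 0.4706 -0.0279  0.1264] yang 83.4 z [-0.  0. -1.] F [-1.1 -1.  -0.8] M [ 0.07 -0.11  0.03] w 0.01 q [ 0.47  0.34 -0.64  2.09  0.28  0.8   1.12]
```

View pics/s1.png

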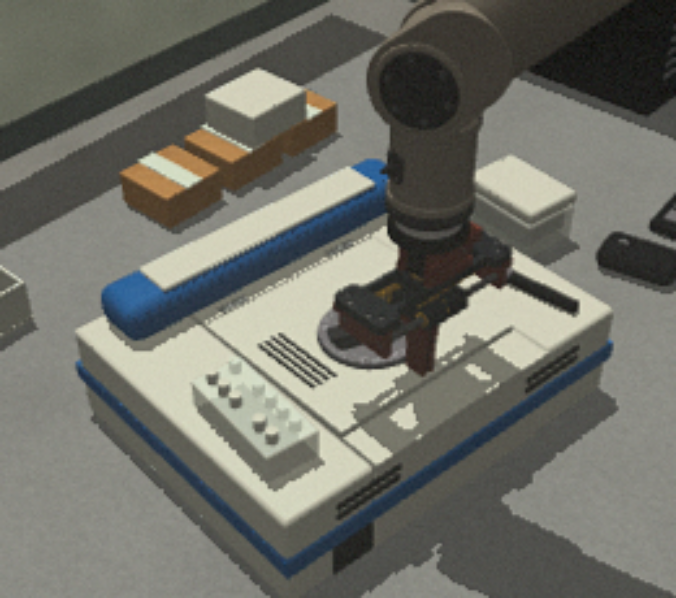

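Request:
send_rows(
  steps="0 0 0.01 0 0 0; 0 0 0.02 0 0 0; 0 0 0.03 0 0 0; 0 0 0.035 0 0 0; 0 0 0.04 0 0 0; 0 0 0.04 0 0 0; 0 0 0.04 0 0 0",
)

```text
clock: 4.23
ee_pos: [0.471, -0.0279, 0.1202]
ee_rot: [0.182, 3.136, -0.002]
ft_force: [-7.2, -0.1, 20.6]
width: 0.008
```

Request:
send_rows(
  steps="0 0 -0.1 0 0 0; 0 0 -0.25 0 0 0; 0 0 -0.4 0 0 0; 0 0 -0.4 0 0 0; 0 0 -0.4 0 0 0; 0 0 -0.4 0 0 0",
  hand=0.55,
)

```text
clock: 4.73
ee_pos: [0.4702, -0.0282, 0.1981]
ee_rot: [-0.182, -3.136, 0.001]
ft_force: [-0.1, 0.3, -0.6]
width: 0.42
```

Run:
```python
from h import *
from cell import ctrl
import cv2
s=ctrl.get_state();st(s)
W=Wf(np.load("pose.npy"));print(rel(s,[*W((-.04,0,0))[:2],.16],66.1))
c=ctrl.capture("side");cv2.imwrite("pics/s2.png",cv2.resize(c["color"][100:330,200:460,::-1],None,fx=2.6,fy=2.6))
```

```text
t 4.73 p [ 0.4702 -0.0282  0.1981] yang 83.3 z [-0. -0. -1.] F [-0.1  0.3 -0.6] M [ 0.03 -0.07  0.01] w 0.42 q [ 0.53  0.23 -0.68  2.02  0.18  0.95  1.21]
[-3.737e-01 -2.800e-03  1.906e-01 -1.000e-04 -1.000e-04  9.580e-02]
```

View pics/s2.png

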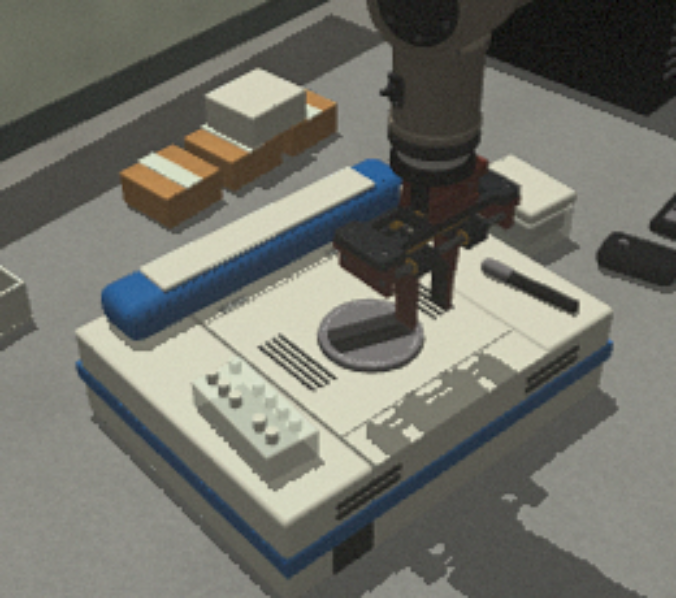

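Request:
send_rows(
  steps="-0.15 0 0 0 0 0.03; -0.3 0 0 0 0 0.06; -0.374 0 0.1 0 0 0.096; -0.374 0 0.19 0 0 0.096; -0.374 0 0.19 0 0 0.096; -0.374 0 0.19 0 0 0.096",
)

```text
clock: 5.28
ee_pos: [0.5432, -0.0362, 0.1587]
ee_rot: [-0.648, -3.069, 0.001]
ft_force: [0.6, -0.4, 0.2]
width: 0.451
```

Run:
```python
from h import *
from cell import ctrl
import cv2
s=ctrl.get_state();st(s)
W=Wf(np.load("pose.npy"))
T=load("top0.pkl");S=load("side0.pkl")
for c,kk in((T,-.127),(S,-.172)):
    p=proj(c,W((-.04,0,.124)));o=np.array([c["cx"],c["cy"]]);f=240/np.tan(np.radians(c["vfov"])/2);d=(p-o)/f;print(o+f*d*(1+kk*(d@d)))
print(rel(s,[*W((-.04,0,0))[:2],.112],66.1))
for n,(x0,y0) in dict(side=(220,130),top=(210,170)).items():
    c=ctrl.capture(n);cv2.imwrite(f"pics/{n}3.png",cv2.resize(c["color"][y0:y0+180,x0:x0+240,::-1],None,fx=3.2,fy=3.2))
```

```text
t 5.28 p [ 0.5432 -0.0362  0.1587] yang 66.2 z [-0.005  0.001 -1.   ] F [ 0.6 -0.4  0.2] M [ 0.1  -0.16 -0.  ] w 0.45 q [ 0.42  0.4  -0.58  1.9   0.27  0.93  0.87]
[325.46090845 273.64376819]
[341.98155333 227.79733223]
[-0.0089 -0.0025  0.2336 -0.0004 -0.0015  0.0004]
```

View pics/side3.png

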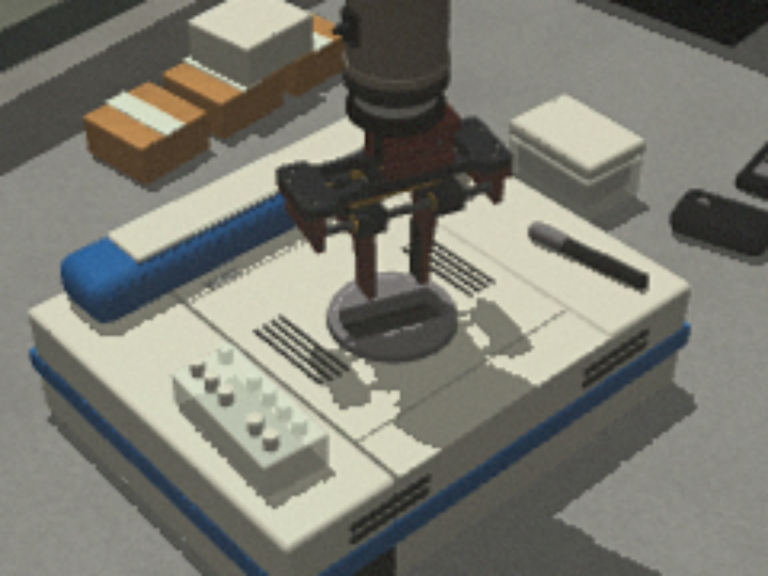

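View pics/top3.png

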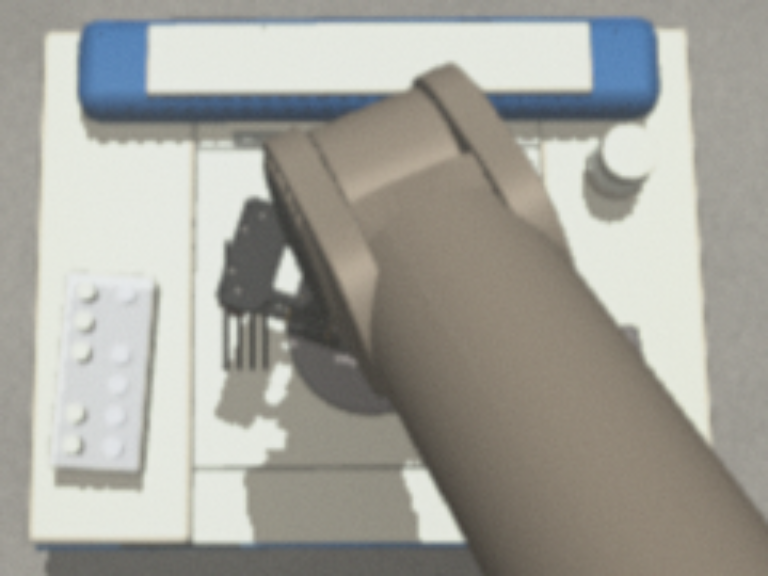

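Request:
send_rows(
  steps="-0.01 0 0.06 0 0 0; -0.01 0 0.1 0 0 0; -0.01 0 0.14 0 0 0; -0.01 0 0.17 0 0 0; -0.01 0 0.2 0 0 0; -0.01 0 0.22 0 0 0; -0.01 0 0.22 0 0 0; -0.01 0 0.22 0 0 0",
)

```text
clock: 6.05
ee_pos: [0.5466, -0.0372, 0.1165]
ee_rot: [-0.651, -3.073, 0.0]
ft_force: [0.3, -0.2, 0.9]
width: 0.451
```

Run:
```python
from h import *
from cell import ctrl
s=ctrl.get_state();st(s)
W=Wf(np.load("pose.npy"))
print(rel(s,[*W((-.04,0,0))[:2],.114],66.1))
```

```text
t 6.05 p [ 0.5466 -0.0372  0.1165] yang 66.1 z [-0.  0. -1.] F [ 0.3 -0.2  0.9] M [-0.02 -0.14  0.05] w 0.45 q [ 0.39  0.46 -0.55  1.93  0.32  0.84  0.83]
[ 0.01   -0.0052  0.0125 -0.     -0.0001 -0.    ]
```

Request:
send_rows(
  steps="0.01 0 0.01 0 0 0.02; 0.01 0 0.01 0 0 0.04; 0.01 0 0.01 0 0 0.06; 0.01 0 0.01 0 0 0.08; 0.01 0 0.01 0 0 0.1; 0.01 0 0.01 0 0 0.12; 0.01 0 0.01 0 0 0.14; 0.01 0 0.01 0 0 0.16; 0.01 0 0.01 0 0 0.18; 0.01 0 0.01 0 0 0.2; 0.01 0 0.01 0 0 0.2",
)

```text
clock: 6.97
ee_pos: [0.5454, -0.0362, 0.1152]
ee_rot: [1.57, 2.72, 0.001]
ft_force: [0.4, 0.6, -0.7]
width: 0.449
```

Run:
```python
from h import *
from cell import ctrl
import cv2
s=ctrl.get_state();st(s)
W=Wf(np.load("pose.npy"))
print(rel(s,[*W((-.04,0,0))[:2],.114],83.1-90))
x0,y0=220,130
c=ctrl.capture("side");cv2.imwrite(f"pics/side4.png",cv2.resize(c["color"][y0:y0+180,x0:x0+240,::-1],None,fx=3.2,fy=3.2))
```

```text
t 6.97 p [ 0.5454 -0.0362  0.1152] yang 30.0 z [ 0.001 -0.    -1.   ] F [ 0.4  0.6 -0.7] M [ 0.08 -0.15  0.01] w 0.45 q [ 0.28  0.43 -0.41  1.94  0.23  0.82  0.27]
[-2.50e-03 -7.40e-03  6.00e-03  4.00e-04  1.00e-04  2.05e-01]
```

View pics/side4.png

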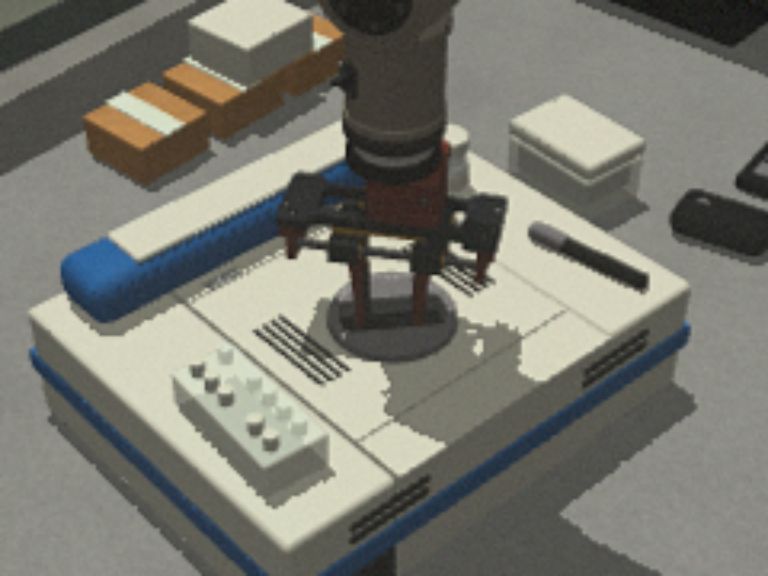

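Request:
send_rows(
  steps="0 0 0 0 0 0.02; 0 0 0 0 0 0.04; 0 0 0 0 0 0.06; 0 0 0 0 0 0.08; 0 0 0 0 0 0.1; 0 0 0 0 0 0.12; 0 0 0 0 0 0.14; 0 0 0 0 0 0.16; 0 0 0 0 0 0.18; 0 0 0 0 0 0.2; 0 0 0 0 0 0.22; 0 0 0 0 0 0.24; 0 0 0 0 0 0.24",
)

```text
clock: 8.1
ee_pos: [0.5457, -0.0373, 0.1151]
ee_rot: [2.46, 1.951, 0.001]
ft_force: [2.1, -2.0, 0.2]
width: 0.452
```

Run:
```python
from h import *
from cell import ctrl
import cv2
s=ctrl.get_state();st(s)
x0,y0=220,130
c=ctrl.capture("side");cv2.imwrite(f"pics/side5.png",cv2.resize(c["color"][y0:y0+180,x0:x0+240,::-1],None,fx=3.2,fy=3.2))
```

```text
t 8.1 p [ 0.5457 -0.0373  0.1151] yang -13.2 z [ 0.002 -0.001 -1.   ] F [ 2.1 -2.   0.2] M [-0.48 -0.48  0.03] w 0.45 q [ 0.15  0.41 -0.24  1.95  0.13  0.8  -0.4 ]
```

View pics/side5.png

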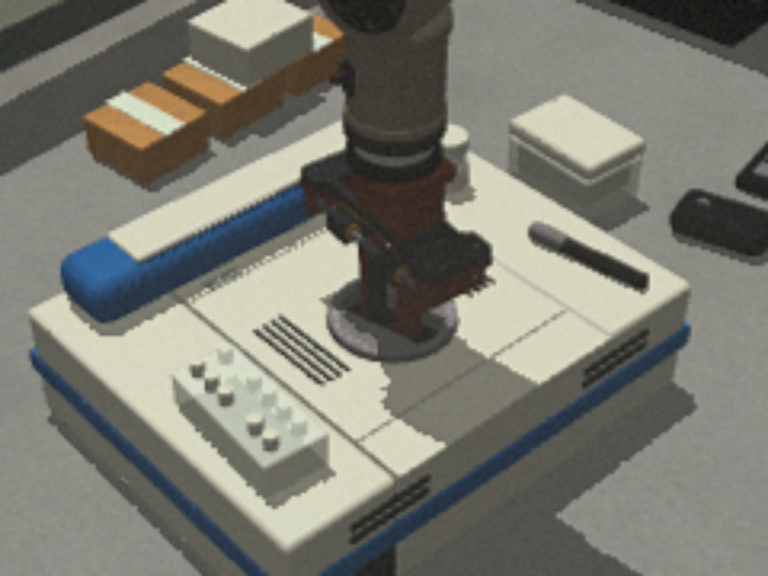

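Request:
send_rows(
  steps="0 0 0 0 0 0.01; 0 0 0 0 0 0.02; 0 0 0 0 0 0.03; 0 0 0 0 0 0.04; 0 0 0 0 0 0.05; 0 0 0 0 0 0.05; 0 0 0 0 0 0.05",
)

```text
clock: 8.73
ee_pos: [0.5456, -0.0374, 0.1151]
ee_rot: [2.603, 1.756, 0.001]
ft_force: [3.3, -4.6, 1.4]
width: 0.45
```

Run:
```python
from h import *
from cell import ctrl
s=ctrl.get_state();st(s)
```

```text
t 8.73 p [ 0.5456 -0.0374  0.1151] yang -22.0 z [ 0.002 -0.001 -1.   ] F [ 3.3 -4.6  1.4] M [-1.07 -0.63  0.08] w 0.45 q [ 0.12  0.41 -0.21  1.95  0.12  0.79 -0.53]
```

Request:
send_rows(
  steps="0 0 0 0 0 0.01; 0 0 0 0 0 0.02; 0 0 0 0 0 0.025; 0 0 0 0 0 0.025; 0 0 0 0 0 0.025",
)

```text
clock: 9.15
ee_pos: [0.5455, -0.0376, 0.1151]
ee_rot: [2.67, 1.652, 0.001]
ft_force: [2.8, -4.7, 0.6]
width: 0.451
```

Run:
```python
from h import *
from cell import ctrl
s=ctrl.get_state();st(s)
```

```text
t 9.15 p [ 0.5455 -0.0376  0.1151] yang -26.5 z [ 0.001 -0.001 -1.   ] F [ 2.8 -4.7  0.6] M [-1.12 -0.51  0.06] w 0.45 q [ 0.1   0.41 -0.19  1.95  0.11  0.79 -0.6 ]
```

Request:
send_rows(
  steps="0 0 0 0 0 0.01; 0 0 0 0 0 0.02; 0 0 0 0 0 0.03; 0 0 0 0 0 0.03; 0 0 0 0 0 0.03",
)

```text
clock: 9.57
ee_pos: [0.5448, -0.0376, 0.1152]
ee_rot: [2.738, 1.535, -0.003]
ft_force: [-1.2, -7.5, 5.4]
width: 0.446
```

Run:
```python
from h import *
from cell import ctrl
import cv2
s=ctrl.get_state();st(s)
x0,y0=290,180
c=ctrl.capture("side");cv2.imwrite(f"pics/side6.png",cv2.resize(c["color"][y0:y0+100,x0:x0+130,::-1],None,fx=6,fy=6,interpolation=2))
```

```text
t 9.57 p [ 0.5448 -0.0376  0.1152] yang -31.4 z [ 0.    -0.003 -1.   ] F [-1.2 -7.5  5.4] M [-1.58  0.07  2.6 ] w 0.45 q [ 0.09  0.4  -0.17  1.95  0.1   0.79 -0.68]
```

View pics/side6.png

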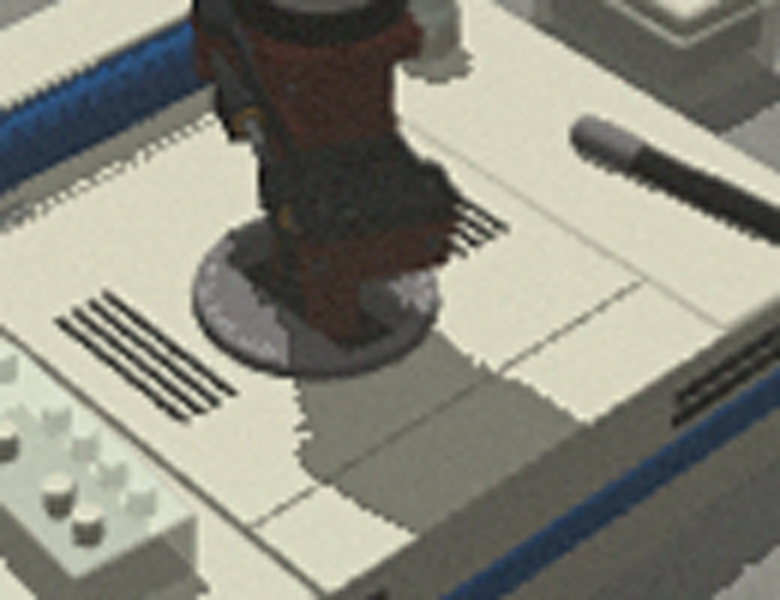

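Request:
send_rows(
  steps="0 0 0 0 0 -0.02; 0 0 0 0 0 -0.04; 0 0 -0.05 0 0 -0.04; 0 0 -0.15 0 0 -0.04; 0 0 -0.3 0 0 -0.04; 0 0 -0.5 0 0 -0.04; 0 0 -0.7 0 0 -0.04; 0 0 -0.9 0 0 -0.04; 0 0 -0.9 0 0 -0.04",
)

```text
clock: 10.37
ee_pos: [0.5482, -0.035, 0.3036]
ee_rot: [2.641, 1.69, 0.018]
ft_force: [0.7, 0.3, 1.0]
width: 0.445
```

Request:
send_rows(
  steps="0 0.2 0 0 0 0; 0 0.4 0 0 0 0; 0 0.6 0 0 0 0; 0 0.8 0 0 0 0; 0 1 0 0 0 0; 0 1 0 0 0 0; 0 1 0 0 0 0",
)

```text
clock: 10.95
ee_pos: [0.7268, -0.1204, 0.2924]
ee_rot: [-2.645, -1.689, 0.003]
ft_force: [-1.1, 0.2, -0.2]
width: 0.453
```

Run:
```python
from h import *
from cell import ctrl
import cv2
s=ctrl.get_state();st(s)
for n,(x0,y0) in dict(side=(220,130),top=(210,170)).items():
    c=ctrl.capture(n);cv2.imwrite(f"pics/{n}7.png",cv2.resize(c["color"][y0:y0+180,x0:x0+240,::-1],None,fx=3.2,fy=3.2));cv2.imwrite(f"pics/{n}7f.png",c["color"][:,:,::-1])
```

```text
t 10.95 p [ 0.7268 -0.1204  0.2924] yang -24.9 z [-0.003  0.002 -1.   ] F [-1.1  0.2 -0.2] M [ 0.   -0.07 -0.01] w 0.45 q [ 0.17  0.55 -0.14  1.29  0.08  1.32 -0.41]
```

View pics/side7.png

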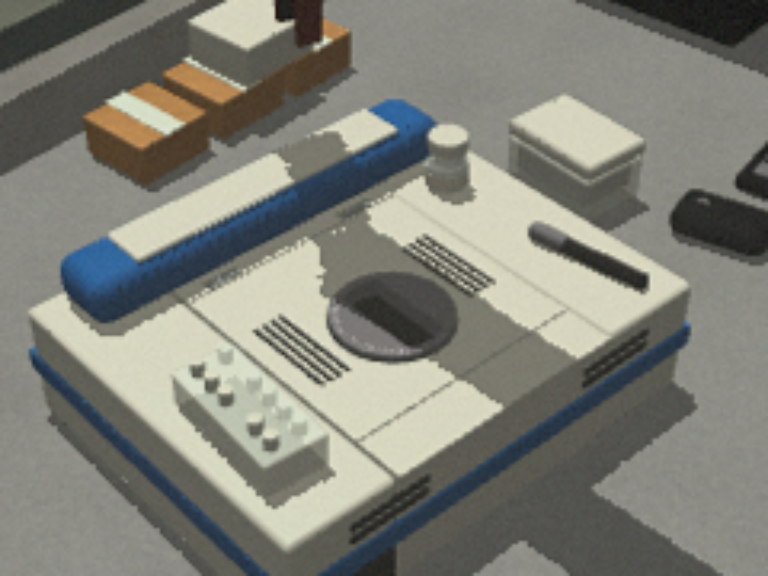

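View pics/top7.png

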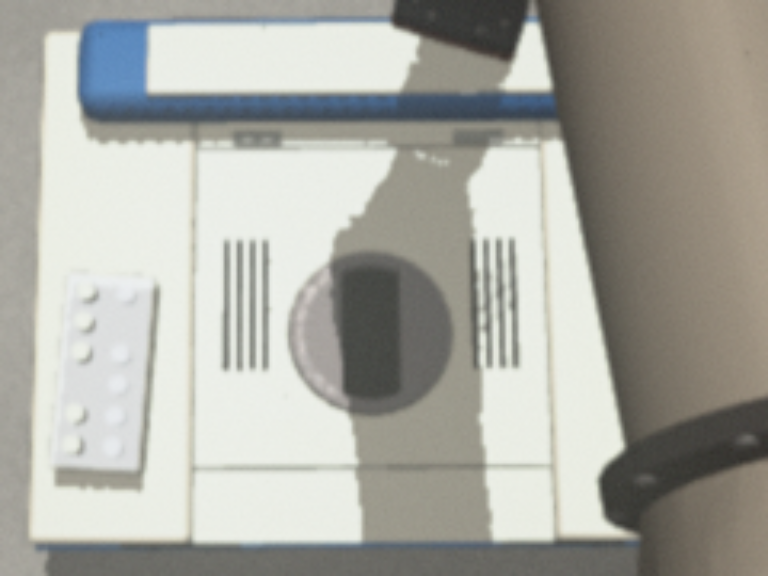

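Request:
send_rows(
  steps="0 0 0 0 0 0; 0 0 0 0 0 0; 0 0 0 0 0 0; 0 0 0 0 0 0",
)

```text
clock: 11.38
ee_pos: [0.726, -0.12, 0.2956]
ee_rot: [2.646, 1.693, 0.001]
ft_force: [0.7, -0.6, 0.0]
width: 0.453
```

```bash
python3 -c "
from h import *
from cell import ctrl
st(ctrl.get_state());print(ctrl.hand_in())"
```

```text
t 11.38 p [ 0.726  -0.12    0.2956] yang -24.8 z [ 0.001 -0.    -1.   ] F [ 0.7 -0.6  0. ] M [-0.06 -0.07  0.01] w 0.45 q [ 0.17  0.54 -0.14  1.29  0.08  1.32 -0.41]
the job is handed in; nothing more can be done
None
```

The cover is shut and the cam fastener is turned to its stop. I handed the job in at about 11.4 s on the robot's clock; no verdict was reported.

- **Cover:** I pushed it down with the shut fingertips near its free edge until it seated, with about 20 N upward on the tool and the tip at z 0.120 m.
- **Fastener:** I set both fingertips, part open, in the slot and turned clockwise until the moment rose sharply to 2.6 N m, which I took as the hard stop. I then backed off a few degrees, lifted straight out and moved the hand away.
- **Last pictures:** These show the cover flush and the slot pointing straight at the free edge. The rack, jar, marker, tip box and mouse appear where they were. The wash bottle and beaker lay outside the last crops, but the hand never went near them.
- **Limits of the checks:** I judged the final slot angle and the things' positions by eye rather than measuring them. The force readings at the end showed no contact.
- **Disagreement along the way:** My first fit of the machine's position missed some corners by up to 12 mm. Allowing for lens distortion brought almost all points to within about 1 px (worst 1.8 px), and I used that second fit for the turn.

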